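# Unplug the faulty modem blade of a radio gateway

## Robot

A 7-joint arm with a two-finger parallel gripper is mounted at the origin on the work surface. World frame = base frame: x ahead of the robot, y to its left, z up, the work surface at z = 0. Lengths are in m, angles in rad, forces in N, time in s.
With the tool pointing down it reaches from about 0.425 to 0.975 m from the base axis. Payload 16.7 kg.
Tool frame: the origin (TCP) lies between the finger pads; the fingertips stand 25 mm ahead of it and the grasp point (between the pads) lies 6 mm ahead of it; z points along the fingers, y is the line along which they close (so a half turn about z gives the same grasp; the last joint's range is limited). The gripper opens to 85 mm and grips with 20 to 120 N. Pads are 22 mm wide; open, the fingers measure 114 mm over their backs; the gripper's body (76 mm by 85 mm) begins 54 mm behind the grasp point. The pads swing forward as they close: fully open they stand 13 mm farther back than shut.
Start: joints at [-1.448, 0.426, 0.074, 1.606, -0.034, 1.111, -0.067], TCP at [0.182, 0.65, 0.256] pointing down, gripper open.
Joint ranges: [-2.85, 2.85], [-0.5, 2.14], [-1.23, 1.37], [0.21, 2.46], [-1.02, 4.16], [0.16, 2.05], [-2.73, 2.73]. Speed limits (rad/s): [1.89, 1.89, 2.39, 2.39, 3.01, 3.01, 3.01].

## Interface

Orientations are given as a unit quaternion [w, x, y, z].
In Python, from rig import * gives the robot as it stands.
- The arm moves only by the shell command python3 -m handwheel 'ROWS' [OPENING]. ROWS is JSON, one flat list of numbers, 4 for each row, row after row: the shift along the tool's x, y, z in units of 60 mm (1.0 is 60 mm), then the turn about the tool's z in units of 10 degrees (1.0 is 10 degrees). A call has exactly 8 rows; each row shifts and turns the commanded pose from where the row before left it, along the tool's axes as they then stand; what a row does not reach is not made up. A row lasts 1/8 s, in which the tool goes at most 62.5 mm and 10.7 degrees, less where a joint would pass 70% of its speed; a pose out of reach is approached as far as the arm can. A call is refused whole if a number of a shift passes 1 or a number of a turn 1, either way. A call with a gripper value outside its range is refused whole. OPENING is the opening, from -1 (shut) to 1 (fully open), so that 0 is half open, set as the call begins (- or left out, the last holds). The fingers move at their own pace and stop on an object; the grip force is fixed at half the most. Time passes only in rows, so rows that do not move let the fingers close, or fill a call up. It gives the time, the measured TCP pose, the force, the opening and the grip force at its end, in the units of the state.
- get_obs(): the state, without advancing time (a new reading comes with each control period).
- capture(name): name is "side" or "top"; returns (picture, depth): 400x640x3 uint8, red, green, blue; 400x640 float32, m along the optical axis (not along the pixel's ray), 0 where there is no reading.
- camera_params(name): a dict with "intrinsics" (3x3 intrinsics, pixels), "k1" (the pictures are not rectified: a ray, as slopes to the right and down, at radius r is drawn at 1 + k1 r^2 times it, then the intrinsics apply), "extrinsics" (4x4, takes a point from world to camera coordinates). Camera axes: x right, y down, z forward; pixel columns grow to the right and rows downward; lengths in m; the calibration is good to about 2 mm. A picture is of the moment at which its call begins. camera_params takes no time and is no camera call.
- job_done(): hands the job in; it is judged then, once.
The state is a dict: "clock": time; "joints": joint angles; "qd": joint speeds; "joint_torque": joint torques, N m; "tcp_pos": TCP position; "orientation": TCP orientation; "contact_force": force on the tool from outside, world axes, zero at the start; "torque": the same for the moment, N m; "gripper_width": finger opening in m; "gripper_force": force on a finger pad.
Only numpy, scipy, OpenCV 4.12 (cv2) and the standard library are available. Lean on these libraries where they do the work, as an engineer would, in place of code of your own. Each camera call takes 0.05 s, during which the arm holds its last target. There are 200 camera calls.

## Task

One modem blade in the tilted gateway chassis shows a red status bar. Slide its orange safety catch fully back, swing its ejector lever all the way out to unplug it, then draw the blade out to its end stop and leave it parked there with catch and lever open. Leave the other blades shut and plugged in, and do not knock the antennas.

Things in the scene. Friction and masses are not known exactly. Their poses are not given: they have to be found in the camera images.
- chassis: Dark grey gateway chassis, 264 mm wide (y), on a steel tilt stand, fixed. Origin on the bench below its middle; axes level, x horizontally away from its open face. The face slopes up along +x at 30 degrees for 216 mm; 'out of the face' is 30 degrees from vertical, leaning to -x. Four slots 60 mm apart at y = -0.09, -0.03, 0.03, 0.09 hold three blades and a plain dark filler, in any order.
- face_edge (a point): Middle of the lower edge of the chassis face, 125 mm above the bench, axes as the chassis'. The blade panels lie flush in the face: grey, 57 mm wide, 166 mm up the slope; down the middle of each an aluminium ejector lever, above its free end an orange catch, to its +y side a status bar 9 x 46 mm: red on the faulty blade, green on the others.
- antennas: Row of eleven upright black whip antennas, 11 mm thick, 190 mm tall, 22 mm apart along the chassis' y, on the upper rim of the face. Origin at the foot of the middle one, 47 mm up the slope from the line of shut catches: a vertical gripper at a catch would hit them, so lean the tool square to the face. Delicate: no more than a light brush.
- faulty_nub (a point): Faulty blade: centre of the orange catch's grip block, 14 mm along the slope, 14 mm wide (y), 21 mm tall; this point is 15.5 mm and its top 26 mm out from the panel. Below it an orange slide 18 mm wide, 5 mm thick. Axes: x up the slope (the way it slides open), y across, z out of the face. Free for 40 mm to either side.
- faulty_grip (a point): Faulty blade: centre of the grip block at the lever's free end: 30 mm along the lever, 16 mm wide (y), 18 mm tall, underside 6 mm and top 24 mm from the panel when shut. Axes turn with the lever: x along it away from the hinge, y across, z out of the face when shut. The shut catch's tongue begins 2 mm, its block 12 mm beyond the block's end. Free for 40 mm to either side.
- faulty_hinge (a point): Faulty blade: middle of the lever's hinge axis (along the chassis' y), near the blade's lower end, 13 mm out from the panel; moves out with the blade. Axes level, as the chassis'. With the lever at angle a the grip centre lies 0.095 cos a - 0.002 sin a up the slope and 0.095 sin a + 0.002 cos a out of the face from here.
- faulty (a joint): Faulty blade (red status bar): how far the blade is drawn out of the chassis, m, straight out of the sloping face (square to it): 0 plugged in, 0.060 at its end stop. Stiff card guides: about 12 N to draw it, and it stays where it is left. It cannot move while its lever is shut.
- faulty_lever (a joint): Faulty blade (red status bar): angle of its ejector lever, rad: 0 flat on the panel and locked, 1.2 swung out to its stop. The free end rises out of the face and comes back towards the lower edge; stiff hinge, stays where it is left. The first 0.6 rad also jack the blade some 6 to 13 mm out of its socket (about 4 N at the grip). The lever is held down while the catch is shut.
- faulty_catch (a joint): Faulty blade (red status bar): how far its orange catch is slid, m: 0 shut (it starts up to 0.002 along), 0.012 fully back at its stop, up the slope, towards the antennas. Needs about 3 N, has no spring, stays where it is left. Its tongue lets the lever go only after about 9 mm.
- good_a (a joint): First healthy blade (green bar): how far the blade is drawn out of the chassis, m, straight out of the sloping face (square to it): 0 plugged in, 0.060 at its end stop. Stiff card guides: about 12 N to draw it, and it stays where it is left. It cannot move while its lever is shut.
- good_a_lever (a joint): First healthy blade (green bar): angle of its ejector lever, rad: 0 flat on the panel and locked, 1.2 swung out to its stop. The free end rises out of the face and comes back towards the lower edge; stiff hinge, stays where it is left. The first 0.6 rad also jack the blade some 6 to 13 mm out of its socket (about 4 N at the grip). The lever is held down while the catch is shut.
- good_a_catch (a joint): First healthy blade (green bar): how far its orange catch is slid, m: 0 shut (it starts up to 0.002 along), 0.012 fully back at its stop, up the slope, towards the antennas. Needs about 3 N, has no spring, stays where it is left. Its tongue lets the lever go only after about 9 mm.
- good_b (a joint): Second healthy blade (green bar): how far the blade is drawn out of the chassis, m, straight out of the sloping face (square to it): 0 plugged in, 0.060 at its end stop. Stiff card guides: about 12 N to draw it, and it stays where it is left. It cannot move while its lever is shut.
- good_b_lever (a joint): Second healthy blade (green bar): angle of its ejector lever, rad: 0 flat on the panel and locked, 1.2 swung out to its stop. The free end rises out of the face and comes back towards the lower edge; stiff hinge, stays where it is left. The first 0.6 rad also jack the blade some 6 to 13 mm out of its socket (about 4 N at the grip). The lever is held down while the catch is shut.
- good_b_catch (a joint): Second healthy blade (green bar): how far its orange catch is slid, m: 0 shut (it starts up to 0.002 along), 0.012 fully back at its stop, up the slope, towards the antennas. Needs about 3 N, has no spring, stays where it is left. Its tongue lets the lever go only after about 9 mm.

How it is judged:
By the outcome, as a careful person would: the job done as asked, in the order asked, and still so for the second after the job is handed in, with the robot touching nothing.
It also fails if it takes over 45 s, if anything falls off the work surface, if the arm or the gripper's body presses on something with over 40 N, if the wrist force passes 120 N, or if a joint passes its speed limit or range.

## Working session

There is one attempt and no reset: what is moved stays moved. The work goes in short steps, Python scripts to look and compute and a shell command to move; the robot and the scene stay as the last step left them, time stands still between calls to the robot, and variables do not carry over. Pictures are saved under pics/ and viewed, at most 11 in all, crops included, and the job is handed in when it is done.

```bash
ls; mkdir -p pics; python3 - <<'E'
from rig import *
import cv2,numpy as np
o=get_obs();print(o)
for n in("side","top"):
    p,d=capture(n);cv2.imwrite(f"pics/{n}0.png",p[:,:,::-1]);np.save(f"{n}d.npy",d);np.save(f"{n}p.npy",p)
    print(n,camera_params(n))
E
```

```text
pics
{'clock': 0.0, 'joints': array([-1.44747698,  0.4267416 ,  0.07383807,  1.60662056, -0.03406095,
        1.11080712, -0.06709351]), 'qd': array([-2.54593590e-04,  7.17175328e-04, -9.85888356e-05, -2.93115671e-04,
        8.32339288e-05,  5.36416553e-04,  3.42173544e-05]), 'joint_torque': array([ 2.12539373e-03, -9.49788809e+01,  3.76216650e+00, -4.63488615e+01,
        1.93787471e-02,  1.02526470e-02,  6.69935957e-05]), 'tcp_pos': array([0.18180289, 0.64965603, 0.25559783]), 'orientation': array([-2.58623459e-05,  1.35985286e-01,  9.90710638e-01, -6.58581783e-04]), 'contact_force': array([-0.02637198,  0.0911674 ,  0.29475871]), 'torque': array([0.0516087 , 0.01013097, 0.00831695]), 'gripper_force': 0.0, 'gripper_width': 0.08514220409937193}
side {'intrinsics': array([[364.4572391 ,   0.        , 321.59423132],
       [  0.        , 364.4572391 , 206.38568294],
       [  0.        ,   0.        ,   1.        ]]), 'k1': -0.04836379812079627, 'extrinsics': array([[ 0.52012605, -0.8539629 , -0.01470586, -0.26241349],
       [-0.55036252, -0.32194502, -0.77035868,  0.45451879],
       [ 0.65312326,  0.40877717, -0.63744117,  0.34342284],
       [ 0.        ,  0.        ,  0.        ,  1.        ]])}
top {'intrinsics': array([[425.35708355,   0.        , 312.46691156],
       [  0.        , 425.35708355, 195.77537879],
       [  0.        ,   0.        ,   1.        ]]), 'k1': -0.08240787363765166, 'extrinsics': array([[-0.00771804, -0.99980821, -0.01799933,  0.04938034],
       [-0.99591232,  0.00930542, -0.08984464,  0.59107104],
       [ 0.0899949 ,  0.01723233, -0.99579313,  0.76786897],
       [ 0.        ,  0.        ,  0.        ,  1.        ]])}
```

View pics/side0.png

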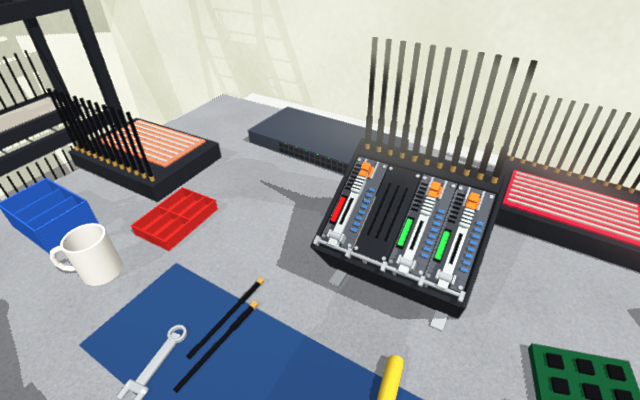

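View pics/top0.png

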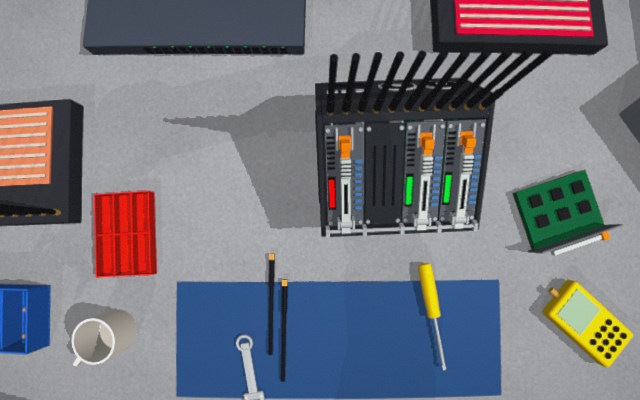

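The red-bar blade is the leftmost (+y): its bar is at about (338,210) in side and (332,193) in top. Its orange catch is at (366,170) in side and (345,146) in top. The arm is outside both views.

```bash
cat > h.py <<'E'
import cv2,numpy as np
from rig import *
def rays(n,uv):
    c=camera_params(n);k=np.array([c["k1"],0,0,0,0]);E=np.array(c["extrinsics"])
    s=cv2.undistortPoints(np.float64(uv).reshape(-1,1,2),np.array(c["intrinsics"]),k,criteria=(3,50,1e-12)).reshape(-1,2)
    return np.c_[s,np.ones(len(s))],E
def pts(n,uv,z):
    r,E=rays(n,uv);return (r*np.float64(z)[:,None]-E[:3,3])@E[:3,:3]
def tri(a,b):
    A=[];B=[]
    for n,uv in(("side",a),("top",b)):
        r,E=rays(n,[uv]);x,y=r[0,:2]
        for s,i in((x,0),(y,1)):
            v=s*E[2]-E[i];A.append(v[:3]);B.append(-v[3])
    return np.linalg.lstsq(np.array(A),np.array(B),rcond=None)[0]
def blobs(n,p,d,col,amin=25):
    h=cv2.cvtColor(p,cv2.COLOR_RGB2HSV);H,S,V=cv2.split(h)
    m={"orange":(H>9)&(H<19),"red":(H<5)|(H>175),"green":(H>50)&(H<75)}[col]&(S>170)&(V>110)
    k,l,st,c=cv2.connectedComponentsWithStats(m.astype(np.uint8))
    out=[]
    for i in range(1,k):
        if st[i,4]<amin:continue
        v,u=np.nonzero((l==i)&(d>0));out.append((c[i],st[i,4],pts(n,np.c_[u,v],d[v,u])))
    return out
E
python3 - <<'E'
from h import *
np.set_printoptions(precision=4,suppress=True)
for n in("side","top"):
    p=np.load(n+"p.npy");d=np.load(n+"d.npy")
    for c in("red","green","orange"):
        for ce,a,P in blobs(n,p,d,c):
            if 300<ce[0]<510 and 100<ce[1]<270: print(n,c,ce,a,np.median(P,0),P.min(0),P.max(0))
E
```

```text
Traceback (most recent call last):
  File "h.py", line 23, in blobs
    v,u=np.nonzero((l==i)&(d>0));out.append((c[i],st[i,4],pts(n,np.c_[u,v],d[v,u])))
                                                          ~~~^^^^^^^^^^^^^^^^^^^^^
  File "h.py", line 8, in pts
    r,E=rays(n,uv);return (r*np.float64(z)[:,None]-E[:3,3])@E[:3,:3]
        ~~~~^^^^^^
  File "h.py", line 5, in rays
    s=cv2.undistortPoints(np.float64(uv).reshape(-1,1,2),np.array(c["intrinsics"]),k,criteria=(3,50,1e-12)).reshape(-1,2)
      ~~~~~~~~~~~~~~~~~~~^^^^^^^^^^^^^^^^^^^^^^^^^^^^^^^^^^^^^^^^^^^^^^^^^^^^^^^^^^^^^^^^^^^^^^^^^^^^^^^^^^
cv2.error: OpenCV(4.12.0) :-1: error: (-5:Bad argument) in function 'undistortPoints'
> Overload resolution failed:
>  - undistortPoints() got an unexpected keyword argument 'criteria'
>  - undistortPoints() got an unexpected keyword argument 'criteria'
```

```bash
sed -i 's/cv2.undistortPoints(\(.*\),k,criteria=(3,50,1e-12))/cv2.undistortPointsIter(\1,k,None,None,(3,50,1e-12))/' h.py
cat > m.py <<'E'
from h import *
np.set_printoptions(precision=4,suppress=True)
for n in("side","top"):
    p=np.load(n+"p.npy");d=np.load(n+"d.npy")
    for c in("red","green","orange"):
        for ce,a,P in blobs(n,p,d,c):
            if 300<ce[0]<510 and 100<ce[1]<270: print(n,c,ce,a,np.median(P,0),P.min(0),P.max(0))
E
python3 m.py
```

```text
side red [337.8156 208.5674] 141 [0.5825 0.012  0.1645] [0.5625 0.0071 0.1508] [0.604  0.0181 0.1773]
side green [404.6045 231.8249] 177 [ 0.586  -0.1077  0.164 ] [ 0.5664 -0.113   0.1509] [ 0.6078 -0.102   0.1761]
side green [441.9397 244.9146] 199 [ 0.5876 -0.1677  0.1643] [ 0.5672 -0.1729  0.1509] [ 0.6104 -0.1623  0.1759]
side orange [365.8261 169.1449] 138 [ 0.6404 -0.0094  0.2173] [ 0.6297 -0.0145  0.202 ] [0.6623 0.     0.228 ]
side orange [434.6831 189.4155] 142 [ 0.6429 -0.128   0.2169] [ 0.6331 -0.1343  0.2018] [ 0.6653 -0.1177  0.2287]
side orange [472.5    200.4573] 164 [ 0.6447 -0.1866  0.2186] [ 0.6341 -0.194   0.2022] [ 0.6669 -0.1773  0.2284]
top red [331.4176 193.2412] 170 [0.5832 0.0132 0.1624] [0.5623 0.0084 0.1478] [0.6022 0.0179 0.175 ]
top green [447.0058 188.0872] 172 [ 0.5893 -0.1671  0.1635] [ 0.5685 -0.1725  0.1479] [ 0.6085 -0.1622  0.1746]
top green [408.7257 190.2457] 175 [ 0.5869 -0.1073  0.1625] [ 0.566  -0.113   0.1468] [ 0.6059 -0.1025  0.1759]
top orange [467.4627 140.8314] 255 [ 0.6516 -0.1835  0.2152] [ 0.6364 -0.1946  0.1992] [ 0.6689 -0.1766  0.2267]
top orange [426.7573 142.3138] 239 [ 0.6499 -0.124   0.2155] [ 0.634  -0.1337  0.2023] [ 0.6677 -0.1166  0.2281]
top orange [344.6441 145.7288] 236 [ 0.6455 -0.0058  0.2151] [ 0.6306 -0.0145  0.1962] [0.6637 0.0019 0.2281]
```

```bash
cat > prof.py <<'E'
from h import *
np.set_printoptions(precision=4,suppress=True)
yaw=.030
ex=np.array([np.cos(yaw),np.sin(yaw),0]);ey=np.array([-ex[1],ex[0],0]);ez=np.array([0,0,1.])
s=.8660*ex+.5*ez;nn=-.5*ex+.8660*ez
R=np.c_[s,ey,nn]; O=np.array([.5828,.0126,.1635])  # red bar centre
if __name__=="__main__":
    for n in("side","top"):
        p=np.load(n+"p.npy");d=np.load(n+"d.npy")
        for c in("red","orange"):
            for ce,a,P in blobs(n,p,d,c):
                if 300<ce[0]<380 and 100<ce[1]<270:
                    Q=(P-O)@R*1000;print(n,c,np.percentile(Q,[2,50,98],axis=0).round(1).tolist())
                    if c=="orange":
                        T=Q[Q[:,2]>Q[:,2].max()-6];print(" top",len(T),T.min(0),np.median(T,0),T.max(0))
        v,u=np.nonzero(d>0);Q=(pts(n,np.c_[u,v],d[v,u])-O)@R*1000;I=p[v,u]
        for b in range(-75,100,5):
            m=(abs(Q[:,0]-b)<2.5)&(Q[:,1]<-12)&(Q[:,1]>-26)&(Q[:,2]>-15)&(Q[:,2]<45)
            if m.any():
              t=m&(Q[:,2]>np.percentile(Q[m,2],75)-2)
              print(b,m.sum(),np.percentile(Q[m,2],[10,50,95]).round(1),"y",Q[t,1].min().round(1),Q[t,1].max().round(1),I[t].mean(0).astype(int))
        m=(abs(Q[:,0])<20)&(abs(Q[:,1]-12)<4);print("panel?",np.median(Q[m],0))
    P=cv2.resize(np.load("topp.npy")[100:250,300:500],None,fx=4,fy=4,interpolation=3);cv2.imwrite("pics/c1.png",P[:,:,::-1])
E
python3 prof.py
```

```text
side red [[-22.7, -4.9, -1.4], [-0.5, -0.8, 0.9], [22.4, 4.8, 3.0]]
side orange [[65.3, -28.9, 2.3], [77.2, -23.7, 19.4], [89.7, -14.9, 25.2]]
 top 66 [ 68.6634 -28.0716  19.8174] [ 79.3616 -21.5711  23.4807] [ 87.3344 -14.3831  25.66  ]
-75 23 [-2.9 -2.1 -0.3] y -24.8 -13.1 [45 48 55]
-70 9 [-2.7 -2.1 -0.8] y -23.5 -12.6 [42 45 51]
-65 30 [ 6.   9.4 14.2] y -25.0 -14.5 [202 210 208]
-60 23 [11.6 12.8 14.9] y -25.5 -14.7 [229 236 233]
-55 30 [11.8 13.7 16.7] y -25.6 -12.6 [170 177 177]
-50 24 [16.2 17.5 18.9] y -25.2 -12.3 [194 200 203]
-45 22 [15.  16.1 17.9] y -25.2 -12.2 [211 217 219]
-40 19 [14.3 15.  16.3] y -25.2 -14.4 [227 233 231]
-35 26 [-1.3 15.  17.1] y -25.8 -15.1 [232 238 236]
-30 20 [-2.4 15.3 16.7] y -24.6 -14.8 [224 231 228]
-25 24 [13.1 15.3 17.1] y -25.1 -14.8 [129 134 133]
-20 23 [-2.1 14.9 16.3] y -25.3 -14.0 [125 131 130]
-15 23 [ 1.5 15.2 16.5] y -25.9 -14.0 [134 140 139]
-10 19 [14.1 15.5 16.4] y -25.2 -14.6 [127 132 132]
-5 26 [-1.  15.7 17. ] y -25.7 -14.7 [123 128 128]
0 21 [-2.2 15.1 17.3] y -24.9 -16.5 [117 122 121]
5 24 [-2.6 15.3 16.8] y -25.1 -13.6 [123
[... 2260 characters left out ...]
90 185]
35 30 [16.  19.9 21.8] y -25.7 -12.5 [133 139 136]
40 35 [16.2 20.2 22. ] y -25.8 -12.6 [149 155 152]
45 35 [16.9 20.3 22.9] y -25.9 -12.6 [142 148 145]
50 35 [17.5 19.9 21.7] y -25.9 -12.8 [137 143 140]
55 37 [ 8.5 19.8 21.9] y -25.9 -12.8 [127 133 130]
60 52 [-2.9 17.3 20.2] y -25.9 -14.4 [190 199 193]
65 26 [-3.8 15.9 17.9] y -24.9 -14.7 [233 131  28]
70 32 [-1.  16.6 18.5] y -24.9 -14.6 [226 123  12]
75 24 [ 2.7 21.8 23.4] y -25.8 -14.4 [227 121   9]
80 34 [12.  21.5 23.5] y -26.0 -14.5 [235 127   9]
85 41 [ 4.  21.8 23.5] y -25.9 -14.6 [235 129   9]
90 68 [-1.4  2.7 19.8] y -25.0 -14.6 [194  98   9]
95 29 [-4.7 -3.8 -2.6] y -25.2 -13.4 [88 92 99]
panel? [ 2.9497 13.0838 -4.3901]
```

View pics/c1.png

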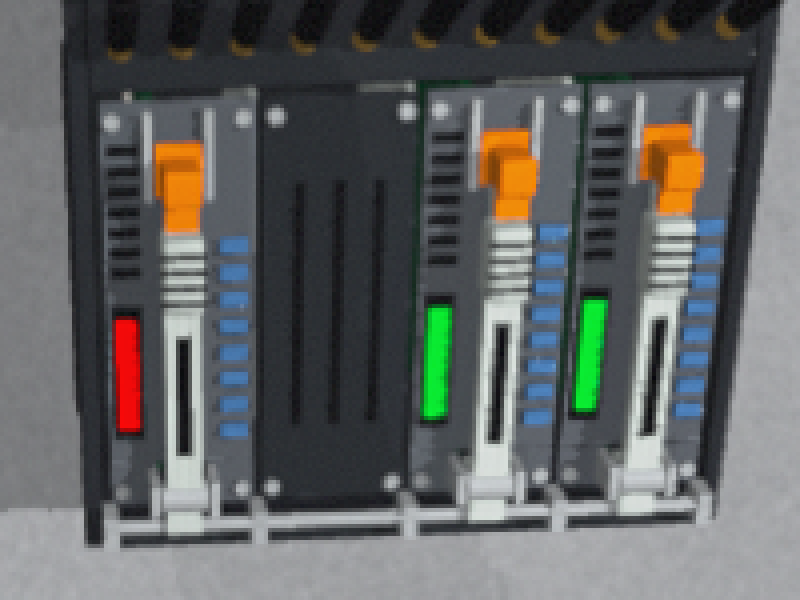

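The crop confirms it: red bar at (128,375), its catch at (180,175), lever below it. In the slope frame the profile gives the nub at s≈81 mm and the grip at s≈47 mm, and the heights match the given sizes. The interface only turns about the tool's z, so the tool stays vertical. I'll push the catch from its downhill side with shut fingers, which keeps the gripper's body clear of the antennas. Now approaching.

```bash
python3 -m handwheel '[0,0,-0.5,-0.865, 0,0,-0.5,-0.865, -0.5,-0.8,0,0, -0.5,-0.8,0,0, -0.5,-0.8,0,0, -0.5,-0.8,0,0, -0.5,-0.8,0,0, -0.5,-0.8,0,0]' -1 && python3 -m handwheel '[-0.5,-0.8,0,0, -0.5,-0.8,0,0, -0.5,-0.8,0,0, -0.5,-0.8,0,0, -0.5,-0.8,0,0, -0.4,-0.8,0,0, 0,-0.7,0,0, 0,0,0,0]'
cat > go.py <<'E'
from prof import *
from scipy.spatial.transform import Rotation as Ro
def show():
    o=get_obs();q=o["orientation"];T=Ro.from_quat([*q[1:],q[0]]).as_matrix()
    N=O+R@np.array([.081,-.0207,.013]);G=O+R@np.array([.047,-.0207,.0125])
    C=np.c_[ex,ey,ez]
    print("t",round(o["clock"],2),"F chassis",o["contact_force"]@C,"w",o["gripper_width"]);print("tool x,z in chassis",C.T@T[:,0],C.T@T[:,2])
    for n,p in(("nub",N),("grip",G)): print(n,p,"tcp-pt in chassis mm",(o["tcp_pos"]-p)@C*1000)
    return o,T
if __name__=="__main__":show()
E
python3 go.py
```

```text
clock: 1.1
tcp_pos: [0.3709, 0.3655, 0.3162]
orientation: [-0.0, -0.015, 1.0, -0.0]
contact_force: [0.6, 0.9, 1.0]
gripper_width: -0.0002
gripper_force: 0.0
clock: 2.1
tcp_pos: [0.5537, 0.0389, 0.3162]
orientation: [-0.0, -0.012, 1.0, -0.0]
contact_force: [-0.3, 1.2, 0.8]
gripper_width: -0.0001
gripper_force: 0.0
t 2.1 F chassis [-0.2271  1.2056  0.7895] w -7.303586828518181e-05
tool x,z in chassis [-1.      0.0062  0.0004] [-0.0004 -0.0009 -1.    ]
nub [ 0.647  -0.0062  0.2153] tcp-pt in chassis mm [-91.9934  47.8428 100.9426]
grip [ 0.6179 -0.0071  0.1978] tcp-pt in chassis mm [-62.7994  47.8428 118.3756]
```

```bash
python3 -m handwheel '[-0.3,-0.2,0.1,0, -0.3,-0.2,0.1,0, -0.3,-0.2,0.1,0, -0.15,-0.2,0.2,0, -0.05,0,0.2,0, 0,0,0.23,0, 0,0,0,0, 0,0,0,0]'; python3 go.py; python3 - <<'E'
from h import *
o=[]
for n,(v,u) in(("side",(100,290)),("top",(70,290))):
    p,d=capture(n);np.save(n+"p.npy",p);np.save(n+"d.npy",d)
    o.append(cv2.resize(p[v:v+170,u:u+200],(400*1,340)))
cv2.imwrite("pics/c2.png",np.hstack(o)[:,:,::-1])
E
```

```text
clock: 3.1
tcp_pos: [0.621, -0.0031, 0.2609]
orientation: [0.0, -0.015, 1.0, 0.0]
contact_force: [0.4, -0.4, 0.2]
gripper_width: 0.0002
gripper_force: 0.0
t 3.1 F chassis [ 0.4372 -0.4169  0.154 ] w 0.00022610028068027706
tool x,z in chassis [-1.      0.0005 -0.0003] [ 0.0003  0.0002 -1.    ]
nub [ 0.647  -0.0062  0.2153] tcp-pt in chassis mm [-25.9445   3.8149  45.5979]
grip [ 0.6179 -0.0071  0.1978] tcp-pt in chassis mm [ 3.2495  3.8149 63.0309]
```

View pics/c2.png

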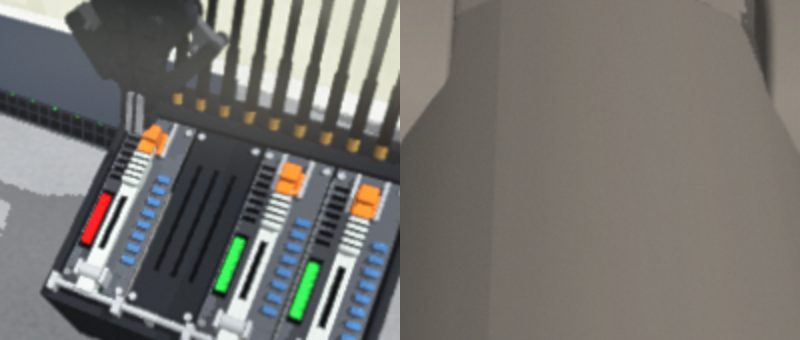

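The shut fingertips are at (135,115) in the side crop, just above and downhill of the orange nub at (152,137), and the body is in front of the antennas. Lowering into the gap.

```bash
python3 -m handwheel '[0,-0.06,0.1,0, 0,0,0.1,0, 0,0,0.05,0, 0,0,0.04,0, 0,0,0.03,0, 0,0,0.02,0, 0,0,0,0, 0,0,0,0]'; python3 go.py
```

```text
clock: 4.2
tcp_pos: [0.6212, -0.0071, 0.2402]
orientation: [0.0, -0.015, 1.0, -0.0]
contact_force: [-0.6, 0.4, -0.2]
gripper_width: 0.0002
gripper_force: 0.0
t 4.2 F chassis [-0.6322  0.4246 -0.1796] w 0.00018622369225627876
tool x,z in chassis [-1.      0.0009 -0.0001] [ 0.0001 -0.     -1.    ]
nub [ 0.647  -0.0062  0.2153] tcp-pt in chassis mm [-25.8333  -0.1467  24.9422]
grip [ 0.6179 -0.0071  0.1978] tcp-pt in chassis mm [ 3.3607 -0.1467 42.3752]
```

```bash
python3 -m handwheel '[-0.03,0,-0.01,0, -0.03,0,-0.01,0, -0.03,0,-0.015,0, -0.03,0,-0.015,0, -0.03,0,-0.015,0, -0.03,0,-0.015,0, 0,0,0,0, 0,0,0,0]'; python3 go.py
```

```text
clock: 5.2
tcp_pos: [0.6321, -0.0068, 0.2449]
orientation: [0.0, -0.015, 1.0, -0.0]
contact_force: [-2.9, 0.3, 2.5]
gripper_width: 0.0001
gripper_force: 1.3
t 5.2 F chassis [-2.9271  0.4197  2.4601] w 0.00012017808088777138
tool x,z in chassis [-1.      0.0009 -0.0002] [ 0.0002 -0.0001 -1.    ]
nub [ 0.647  -0.0062  0.2153] tcp-pt in chassis mm [-14.9828  -0.1451  29.6662]
grip [ 0.6179 -0.0071  0.1978] tcp-pt in chassis mm [14.2112 -0.1451 47.0992]
```

```bash
python3 -m handwheel '[-0.015,0,-0.009,0, -0.015,0,-0.009,0, -0.015,0,-0.009,0, -0.015,0,-0.009,0, 0,0,0,0, 0,0,0,0, 0,0,0,0, 0,0,0,0]'; python3 go.py
```

```text
clock: 6.2
tcp_pos: [0.635, -0.0067, 0.2467]
orientation: [-0.001, -0.014, 1.0, -0.0]
contact_force: [-5.3, -0.1, -0.4]
gripper_width: -0.0001
gripper_force: 3.2
t 6.2 F chassis [-5.2969  0.0918 -0.4449] w -0.00012288189053980288
tool x,z in chassis [-1.      0.001   0.0015] [-0.0015 -0.     -1.    ]
nub [ 0.647  -0.0062  0.2153] tcp-pt in chassis mm [-12.0317  -0.1676  31.4362]
grip [ 0.6179 -0.0071  0.1978] tcp-pt in chassis mm [17.1623 -0.1676 48.8692]
```

```bash
python3 -m handwheel '[-0.015,0,-0.008,0, -0.015,0,-0.008,0, -0.015,0,-0.008,0, -0.01,0,-0.006,0, 0,0,0,0, 0,0,0,0, 0,0,0,0, 0,0,0,0]'; python3 go.py; python3 - <<'E'
from h import *
p,d=capture("side");np.save("sidep.npy",p);np.save("sided.npy",d)
cv2.imwrite("pics/c3.png",cv2.resize(p[30:180,310:510],(800,600),interpolation=3)[:,:,::-1])
E
```

```text
clock: 7.2
tcp_pos: [0.6358, -0.0067, 0.247]
orientation: [-0.004, -0.014, 1.0, -0.0]
contact_force: [-19.2, -0.5, -3.5]
gripper_width: -0.0002
gripper_force: 9.6
t 7.2 F chassis [-19.173    0.1114  -3.5431] w -0.00019187088680323785
tool x,z in chassis [-1.      0.0011  0.0076] [-0.0076  0.0001 -1.    ]
nub [ 0.647  -0.0062  0.2153] tcp-pt in chassis mm [-11.2197  -0.1681  31.764 ]
grip [ 0.6179 -0.0071  0.1978] tcp-pt in chassis mm [17.9743 -0.1681 49.197 ]
```

View pics/c3.png

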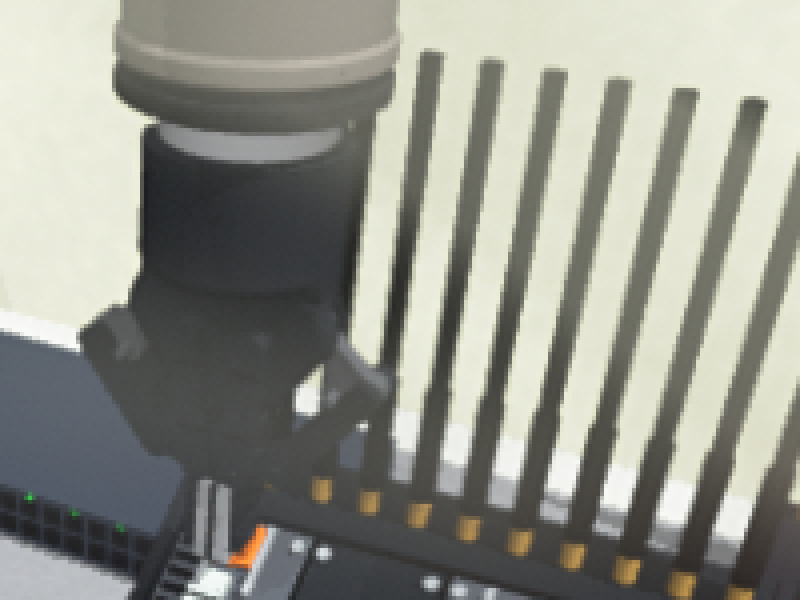

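The antennas stand straight and evenly spaced, with the wrist clear in front of them. The fingers are at (215,520), pressing the orange catch at (250,545). The steep rise to 19 N looks like the catch's stop. I'll back off and measure it.

```bash
python3 -m handwheel '[0.08,0,0,0, 0.15,0,-0.1,0, 0.15,0,-0.4,0, 0.3,0,-0.4,0, 0.3,0.4,-0.2,0, 0,0.4,0,0, 0,0,0,0, 0,0,0,0]' 0; python3 go.py; python3 - <<'E'
from prof import *
p,d=capture("side");np.save("sidep.npy",p);np.save("sided.npy",d)
for ce,a,P in blobs("side",p,d,"orange"):
    if 340<ce[0]<510 and 100<ce[1]<220:
        Q=(P-O)@R*1000;T=Q[Q[:,2]>Q[:,2].max()-6];print(ce,a,T.min(0),np.median(T,0),T.max(0))
cv2.imwrite("pics/c4.png",cv2.resize(p[100:250,310:510],(800,600),interpolation=3)[:,:,::-1])
E
```

```text
clock: 8.25
tcp_pos: [0.5788, 0.0392, 0.3153]
orientation: [0.0, -0.014, 1.0, -0.0]
contact_force: [0.4, -0.4, -0.2]
gripper_width: 0.0429
gripper_force: 0.0
t 8.25 F chassis [ 0.3817 -0.3737 -0.2324] w 0.04286510379090856
tool x,z in chassis [-1.      0.0012 -0.0009] [ 0.0009 -0.     -1.    ]
nub [ 0.647  -0.0062  0.2153] tcp-pt in chassis mm [-66.8265  47.4147 100.0816]
grip [ 0.6179 -0.0071  0.1978] tcp-pt in chassis mm [-37.6325  47.4147 117.5146]
[368.3427 163.8671] 143 [ 78.917  -28.1253  20.2039] [ 91.773  -22.477   23.5447] [ 99.5911 -14.3692  26.1456]
[434.6809 189.3759] 141 [  64.8434 -148.1482   20.4303] [  80.4958 -141.4586   23.5027] [  87.3043 -135.3184   26.408 ]
[472.5549 200.4756] 164 [  73.8273 -207.7736   20.9702] [  80.3229 -201.0408   23.2894] [  88.3797 -193.7944   26.1868]
```

View pics/c4.png

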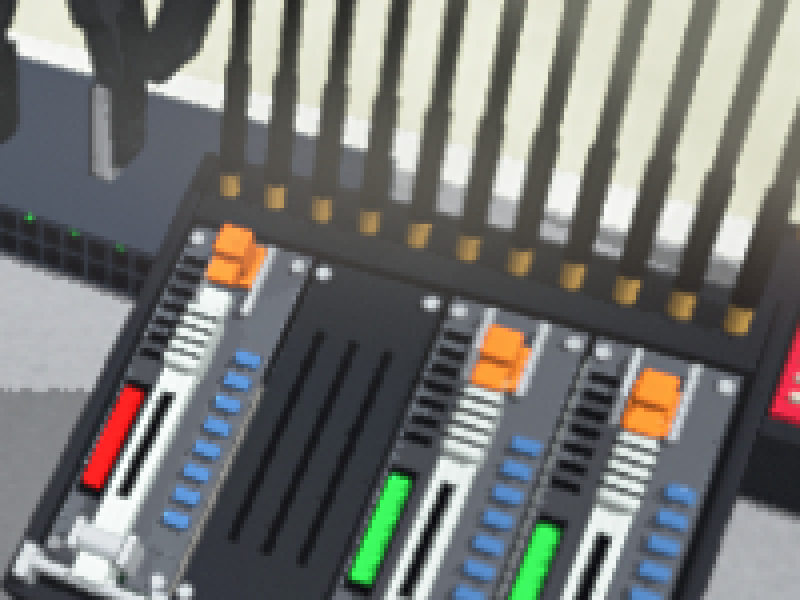

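The faulty catch is at (235,255) and has moved about 12.3 mm, so it is fully back. The other catches and the antennas are unchanged. Now gripping the lever's end block.

```bash
python3 -m handwheel '[-0.2,-0.4,0.1,0, -0.2,-0.39,0.2,0, -0.18,0,0.3,0, 0,0,0.3,0, 0,0,0.3,0, 0,0,0.2,0, 0,0,0,0, 0,0,0,0]' 0; python3 go.py
```

```text
clock: 9.3
tcp_pos: [0.6151, -0.0066, 0.2314]
orientation: [0.0, -0.015, 1.0, 0.0]
contact_force: [-0.0, -0.6, 0.5]
gripper_width: 0.0429
gripper_force: 0.0
t 9.3 F chassis [-0.0626 -0.6126  0.5345] w 0.04293041077392741
tool x,z in chassis [-1.      0.0008 -0.0008] [ 0.0008  0.0001 -1.    ]
nub [ 0.647  -0.0062  0.2153] tcp-pt in chassis mm [-31.9368   0.5501  16.1776]
grip [ 0.6179 -0.0071  0.1978] tcp-pt in chassis mm [-2.7428  0.5501 33.6106]
```

```bash
python3 -m handwheel '[0,0,0.1,0, 0,0,0.1,0, 0,0,0.05,0, 0,0,0,0, 0,0,0,0, 0,0,0,0, 0,0,0,0, 0,0,0,0]' 0 ; python3 go.py; python3 -m handwheel '[0,0,0,0, 0,0,0,0, 0,0,0,0, 0,0,0,0, 0,0,0,0, 0,0,0,0, 0,0,0,0, 0,0,0,0]' -1;python3 go.py
```

```text
clock: 10.3
tcp_pos: [0.6149, -0.0067, 0.2159]
orientation: [0.0, -0.015, 1.0, -0.0]
contact_force: [0.1, -0.3, -0.2]
gripper_width: 0.0427
gripper_force: 0.0
t 10.3 F chassis [ 0.1362 -0.2868 -0.1896] w 0.04273595804124383
tool x,z in chassis [-1.      0.0009 -0.0001] [ 0.0001 -0.     -1.    ]
nub [ 0.647  -0.0062  0.2153] tcp-pt in chassis mm [-32.1489   0.4613   0.6755]
grip [ 0.6179 -0.0071  0.1978] tcp-pt in chassis mm [-2.9549  0.4613 18.1085]
clock: 11.3
tcp_pos: [0.6149, -0.0063, 0.216]
orientation: [0.0, -0.015, 1.0, 0.0]
contact_force: [-1.1, 5.3, 5.9]
gripper_width: 0.0142
gripper_force: 62.5
t 11.3 F chassis [-0.9258  5.3     5.9042] w 0.014176143470122454
tool x,z in chassis [-1.      0.0006 -0.0001] [ 0.0001  0.0004 -1.    ]
nub [ 0.647  -0.0062  0.2153] tcp-pt in chassis mm [-32.1148   0.8406   0.7571]
grip [ 0.6179 -0.0071  0.1978] tcp-pt in chassis mm [-2.9208  0.8406 18.1901]
```

```bash
python3 - <<'E'
import numpy as np
a=np.arange(0,1.36,.075);j=.009*np.clip(a/.6,0,1)
s=.095*np.cos(a)-.002*np.sin(a);n=.095*np.sin(a)+.002*np.cos(a)+j
X=.866*s-.5*n;Z=.5*s+.866*n
for q,dx,dz in zip(a[1:],np.diff(X),np.diff(Z)):print(round(q,3),round(-dx/.06,3),round(-dz/.06,3))
E
```

```text
0.075 0.075 -0.115
0.15 0.082 -0.11
0.225 0.089 -0.105
0.3 0.095 -0.098
0.375 0.101 -0.092
0.45 0.106 -0.085
0.525 0.111 -0.077
0.6 0.116 -0.069
0.675 0.11 -0.045
0.75 0.113 -0.037
0.825 0.115 -0.028
0.9 0.117 -0.019
0.975 0.118 -0.011
1.05 0.119 -0.002
1.125 0.119 0.007
1.2 0.118 0.016
1.275 0.116 0.025
1.35 0.114 0.034
```

```bash
python3 -m handwheel '[0.075,0,-0.115,0, 0.08,0,-0.11,0, 0.09,0,-0.105,0, 0.095,0,-0.1,0, 0,0,0,0, 0,0,0,0, 0,0,0,0, 0,0,0,0]' -1;python3 go.py; python3 - <<'E'
from h import *
p,d=capture("side")
cv2.imwrite("pics/c5.png",cv2.resize(p[100:250,290:490],(800,600),interpolation=3)[:,:,::-1])
E
```

```text
clock: 12.3
tcp_pos: [0.5926, -0.0071, 0.2404]
orientation: [-0.002, -0.015, 1.0, 0.0]
contact_force: [-5.5, 5.4, -10.2]
gripper_width: 0.0144
gripper_force: 59.6
t 12.3 F chassis [ -5.374    5.5419 -10.2416] w 0.01438157132343868
tool x,z in chassis [-1.      0.0009  0.0042] [-0.0042  0.0001 -1.    ]
nub [ 0.647  -0.0062  0.2153] tcp-pt in chassis mm [-54.4856   0.7403  25.1614]
grip [ 0.6179 -0.0071  0.1978] tcp-pt in chassis mm [-25.2916   0.7403  42.5944]
```

View pics/c5.png

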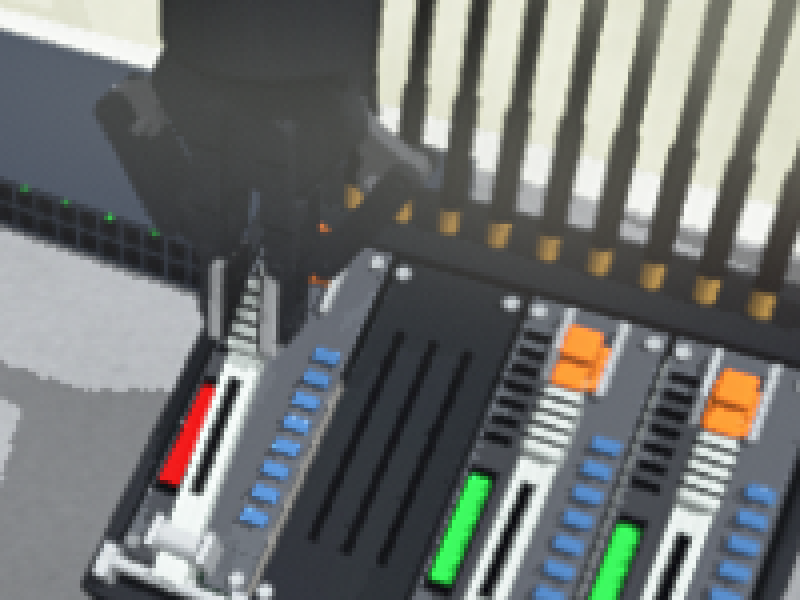

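The block is between the fingers at about (240,300). The lever is rising and the blade has started out of its socket, with low forces. Continuing the arc.

```bash
python3 -m handwheel '[0.1,0,-0.09,0, 0.105,0,-0.085,0, 0.11,0,-0.075,0, 0.115,0,-0.07,0, 0.11,0,-0.045,0, 0.115,0,-0.035,0, 0,0,0,0, 0,0,0,0]';python3 go.py
```

```text
clock: 13.35
tcp_pos: [0.5536, -0.0084, 0.2648]
orientation: [-0.002, -0.014, 1.0, 0.0]
contact_force: [-3.6, 6.8, -12.0]
gripper_width: 0.0131
gripper_force: 58.5
t 13.35 F chassis [ -3.351    6.9144 -12.0279] w 0.013080578689229126
tool x,z in chassis [-1.      0.0012  0.0031] [-0.0031  0.0002 -1.    ]
nub [ 0.647  -0.0062  0.2153] tcp-pt in chassis mm [-93.4701   0.6324  49.5526]
grip [ 0.6179 -0.0071  0.1978] tcp-pt in chassis mm [-64.2761   0.6324  66.9856]
```

```bash
python3 -m handwheel '[0.115,0,-0.03,0, 0.115,0,-0.02,0, 0.12,0,-0.01,0, 0.12,0,0,0, 0.12,0,0.005,0, 0,0,0,0, 0,0,0,0, 0,0,0,0]';python3 go.py; python3 - <<'E'
from h import *
p,d=capture("side");np.save("sidep.npy",p);np.save("sided.npy",d)
cv2.imwrite("pics/c6.png",cv2.resize(p[100:250,260:460],(800,600),interpolation=3)[:,:,::-1])
E
```

```text
clock: 14.35
tcp_pos: [0.5201, -0.0096, 0.2691]
orientation: [0.0, -0.014, 1.0, -0.0]
contact_force: [0.4, 0.0, 0.9]
gripper_width: -0.0001
gripper_force: 0.0
t 14.35 F chassis [ 0.3569 -0.0007  0.8777] w -0.00014481462102627302
tool x,z in chassis [-1.      0.0012 -0.0003] [ 0.0003 -0.0002 -1.    ]
nub [ 0.647  -0.0062  0.2153] tcp-pt in chassis mm [-127.0239    0.3537   53.8575]
grip [ 0.6179 -0.0071  0.1978] tcp-pt in chassis mm [-97.8299   0.3537  71.2905]
```

View pics/c6.png

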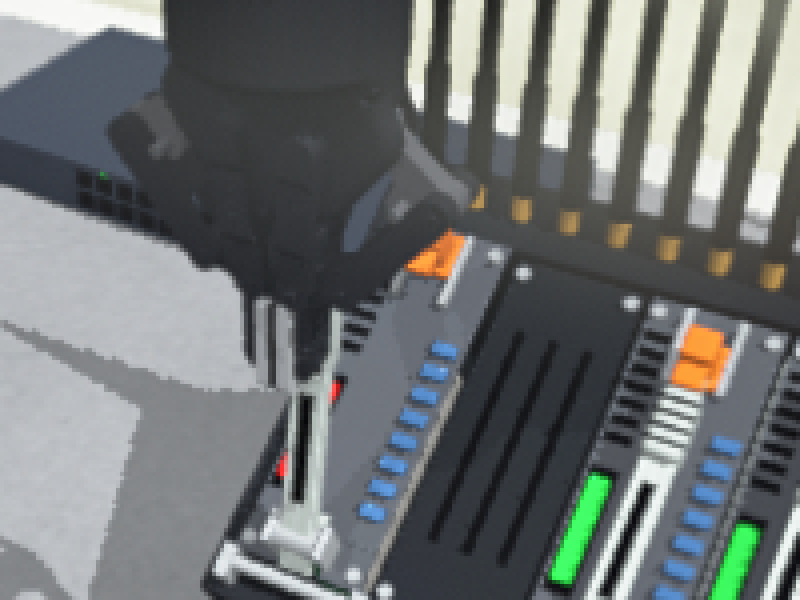

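The grip slipped off the block's end. The shut fingers are at (265,340), just downhill of the lever, which stands at roughly 0.9 rad. I'll lift, open, locate the block and take it deeper.

```bash
python3 -m handwheel '[0.1,0,-0.3,0, 0,0,-0.6,0, 0,0,-0.6,0, 0,0,0,0, 0,0,0,0, 0,0,0,0, 0,0,0,0, 0,0,0,0]' 0;python3 go.py; python3 - <<'E'
from prof import *
p,d=capture("side");np.save("sidep.npy",p);np.save("sided.npy",d)
cv2.imwrite("pics/c7.png",cv2.resize(p[100:250,260:460],(800,600),interpolation=3)[:,:,::-1])
v,u=np.nonzero(d>0);Q=(pts("side",np.c_[u,v],d[v,u])-O)@R*1000;I=p[v,u].astype(int)
w=(I.min(1)>90)&(abs(Q[:,1]+20.7)<12)&(Q[:,2]>10)&(Q[:,0]<75)&(Q[:,0]>-80)
for b in range(10,130,6):
    m=w&(abs(Q[:,2]-b)<3)
    if m.sum()>2:print(b,m.sum(),"s",np.percentile(Q[m,0],[5,50,95]).round(1),"y",np.percentile(Q[m,1],[3,50,97]).round(1))
for ce,a,P in blobs("side",p,d,"red",8):
    if ce[0]>300 and ce[0]<380 and ce[1]<250: print("red n",np.median((P-O)@R*1000,0))
E
```

```text
clock: 15.4
tcp_pos: [0.5137, -0.0097, 0.3587]
orientation: [-0.0, -0.015, 1.0, -0.0]
contact_force: [0.1, -0.1, -0.4]
gripper_width: 0.0429
gripper_force: 0.0
t 15.4 F chassis [ 0.0887 -0.0679 -0.3852] w 0.04291522673455699
tool x,z in chassis [-1.      0.001   0.0007] [-0.0007 -0.0003 -1.    ]
nub [ 0.647  -0.0062  0.2153] tcp-pt in chassis mm [-133.4001    0.5172  143.4005]
grip [ 0.6179 -0.0071  0.1978] tcp-pt in chassis mm [-104.2061    0.5172  160.8335]
10 28 s [-62.7 -56.8  73.1] y [-32.2 -22.1  -9.8]
16 23 s [-56.  -54.8 -36. ] y [-29.1 -22.6 -10.8]
22 40 s [-54.9 -53.2 -44.4] y [-32.  -24.7 -10.1]
28 80 s [-53.5 -48.2 -42.4] y [-32.2 -21.1  -9.3]
34 37 s [-45.1 -42.3 -38.6] y [-28.  -22.  -14.5]
40 28 s [-40.1 -37.4 -30. ] y [-28.3 -26.4 -15.4]
46 26 s [-36.  -32.7 -26.2] y [-28.1 -25.5 -14.7]
52 28 s [-31.2 -28.  -20.3] y [-28.3 -25.2 -14.7]
58 29 s [-26.1 -23.1 -16.7] y [-28.1 -25.5 -15.3]
64 24 s [-21.4 -18.5 -13.5] y [-28.  -25.7 -15. ]
70 30 s [-16.5 -13.8  -6.8] y [-28.1 -25.  -14.4]
76 33 s [-12.6  -8.9  -3.9] y [-28.1 -25.6 -15.2]
82 33 s [-8.4 -5.5 -0.7] y [-28.2 -22.1 -15. ]
88 17 s [-6.2  2.7  9.1] y [-29.  -28.3 -22.6]
94 50 s [-6.4 -2.7 11. ] y [-29.1 -25.8 -13.6]
100 43 s [-1.8  2.2 17.8] y [-29.2 -28.  -14.6]
106 68 s [ 1.7  8.4 20.1] y [-29.2 -25.4 -14.6]
112 100 s [ 7.8 14.8 27.3] y [-27.8 -21.9 -14.4]
118 26 s [22.6 24.5 26.8] y [-27.  -20.2 -15.6]
```

View pics/c7.png

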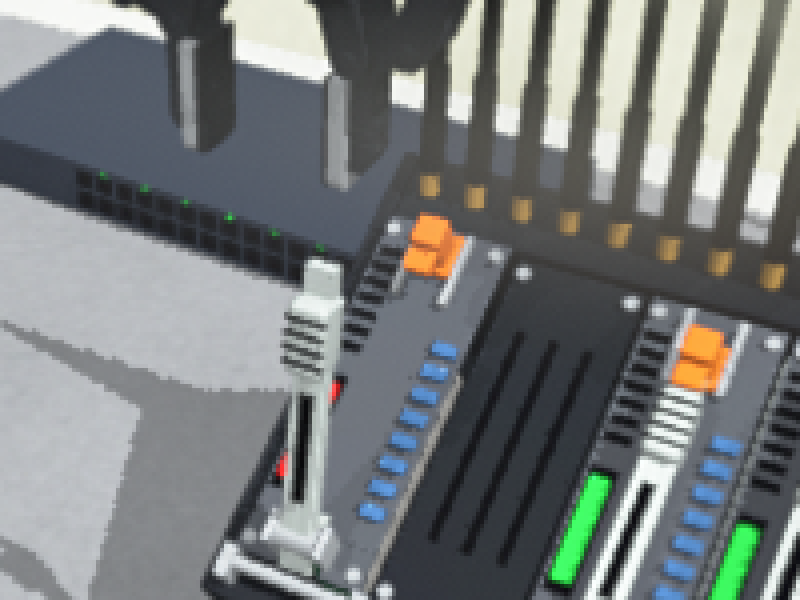

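The lever stands at 0.90 rad. Its block spans (305,300) to (305,370), the catch is still back at (430,245), and the blade is jacked out about 10 mm. The block centre matches the given geometry. Re-gripping centred on it, now that there is room underneath.

```bash
python3 -m handwheel '[-0.25,-0.01,0,0, -0.25,0,0.2,0, 0,0,0.4,0, 0,0,0.4,0, 0,0,0.4,0, 0,0,0.28,0, 0,0,0,0, 0,0,0,0]' 0 ; python3 go.py; python3 -m handwheel '[0,0,0,0, 0,0,0,0, 0,0,0,0, 0,0,0,0, 0,0,0,0, 0,0,0,0, 0,0,0,0, 0,0,0,0]' -1;python3 go.py
```

```text
clock: 16.45
tcp_pos: [0.5444, -0.0094, 0.2589]
orientation: [0.0, -0.014, 1.0, -0.0]
contact_force: [-0.5, 0.1, 0.5]
gripper_width: 0.0427
gripper_force: 0.0
t 16.45 F chassis [-0.541   0.1055  0.5233] w 0.04265269310328448
tool x,z in chassis [-1.      0.001  -0.0008] [ 0.0008 -0.     -1.    ]
nub [ 0.647  -0.0062  0.2153] tcp-pt in chassis mm [-102.6971   -0.1339   43.6238]
grip [ 0.6179 -0.0071  0.1978] tcp-pt in chassis mm [-73.5031  -0.1339  61.0568]
clock: 17.45
tcp_pos: [0.5443, -0.0088, 0.2587]
orientation: [0.001, -0.015, 1.0, 0.0]
contact_force: [0.6, 4.7, 5.3]
gripper_width: 0.015
gripper_force: 60.1
t 17.45 F chassis [0.7731 4.7252 5.3436] w 0.015037021939348291
tool x,z in chassis [-1.      0.0004 -0.0013] [ 0.0013  0.0007 -1.    ]
nub [ 0.647  -0.0062  0.2153] tcp-pt in chassis mm [-102.7558    0.4787   43.4428]
grip [ 0.6179 -0.0071  0.1978] tcp-pt in chassis mm [-73.5618   0.4787  60.8758]
```

```bash
python3 -m handwheel '[0.06,0,-0.005,0, 0.06,0,-0.005,0, 0.06,0,0,0, 0.06,0,0,0, 0.06,0,0.003,0, 0.06,0,0.004,0, 0.03,0,0.003,0, 0,0,0,0]';python3 go.py
```

```text
clock: 18.45
tcp_pos: [0.5214, -0.0094, 0.2589]
orientation: [0.001, -0.015, 1.0, 0.0]
contact_force: [3.3, 5.0, 3.8]
gripper_width: 0.0147
gripper_force: 59.9
t 18.45 F chassis [3.4503 4.9235 3.8131] w 0.014698347223059913
tool x,z in chassis [-1.      0.0003 -0.0028] [ 0.0028  0.0007 -1.    ]
nub [ 0.647  -0.0062  0.2153] tcp-pt in chassis mm [-125.6534    0.5148   43.6477]
grip [ 0.6179 -0.0071  0.1978] tcp-pt in chassis mm [-96.4594   0.5148  61.0807]
```

```bash
python3 -m handwheel '[0.03,0,0.003,0, 0.03,0,0.004,0, 0.03,0,0.004,0, 0.02,0,0.003,0, 0,0,0,0, 0,0,0,0, 0,0,0,0, 0,0,0,0]';python3 go.py
```

```text
clock: 19.45
tcp_pos: [0.5148, -0.0097, 0.258]
orientation: [0.001, -0.015, 1.0, 0.0]
contact_force: [3.9, 4.5, 4.4]
gripper_width: 0.015
gripper_force: 60.2
t 19.45 F chassis [4.0358 4.386  4.4048] w 0.015000690695028377
tool x,z in chassis [-1.      0.0004 -0.0025] [ 0.0025  0.0007 -1.    ]
nub [ 0.647  -0.0062  0.2153] tcp-pt in chassis mm [-132.2716    0.4929   42.7694]
grip [ 0.6179 -0.0071  0.1978] tcp-pt in chassis mm [-103.0776    0.4929   60.2024]
```

```bash
python3 -m handwheel '[0.03,0,0.005,0, 0.03,0,0.005,0, 0.02,0,0.004,0, 0.02,0,0.004,0, 0,0,0,0, 0,0,0,0, 0,0,0,0, 0,0,0,0]';python3 go.py
```

```text
clock: 20.45
tcp_pos: [0.5112, -0.0097, 0.2578]
orientation: [0.004, -0.015, 1.0, 0.0]
contact_force: [19.7, 5.0, -2.0]
gripper_width: 0.0149
gripper_force: 59.6
t 20.45 F chassis [19.8272  4.4132 -1.9983] w 0.014920092657094541
tool x,z in chassis [-1.      0.0001 -0.0079] [ 0.0079  0.0004 -1.    ]
nub [ 0.647  -0.0062  0.2153] tcp-pt in chassis mm [-135.8775    0.5256   42.5146]
grip [ 0.6179 -0.0071  0.1978] tcp-pt in chassis mm [-106.6835    0.5256   59.9476]
```

The lever is at its stop (20 N). Drawing the blade out square to the face.

```bash
python3 -m handwheel '[0.03,0,-0.05,0, 0.05,0,-0.087,0, 0.05,0,-0.087,0, 0.05,0,-0.087,0, 0.05,0,-0.087,0, 0.05,0,-0.087,0, 0.03,0,-0.052,0, 0,0,0,0]';python3 go.py
```

```text
clock: 21.45
tcp_pos: [0.4924, -0.0104, 0.2904]
orientation: [0.004, -0.015, 1.0, 0.0]
contact_force: [15.7, 5.7, 7.8]
gripper_width: 0.015
gripper_force: 60.8
t 21.45 F chassis [15.8367  5.2613  7.7686] w 0.015015184841670722
tool x,z in chassis [-1.      0.0002 -0.0081] [ 0.0081  0.0007 -1.    ]
nub [ 0.647  -0.0062  0.2153] tcp-pt in chassis mm [-154.6955    0.4279   75.1689]
grip [ 0.6179 -0.0071  0.1978] tcp-pt in chassis mm [-125.5015    0.4279   92.6019]
```

```bash
python3 - <<'E'
from prof import *
p,d=capture("side");np.save("sidep.npy",p);np.save("sided.npy",d)
for c in("red","orange"):
  for ce,a,P in blobs("side",p,d,c,8):
    Q=(P-O)@R*1000
    if abs(np.median(Q[:,1])+10)<25: print(c,ce,a,np.median(Q,0),Q.max(0))
cv2.imwrite("pics/c8.png",cv2.resize(p[80:280,240:440],(600,600),interpolation=3)[:,:,::-1])
E
```

```text
red [335.1111 193.7037] 54 [ 6.0238 -4.1151 47.4584] [ 23.0409   1.318  143.794 ]
orange [367.122  152.9268] 41 [ 88.3765 -27.111   52.4342] [102.6032 -22.7711  66.4658]
```

View pics/c8.png

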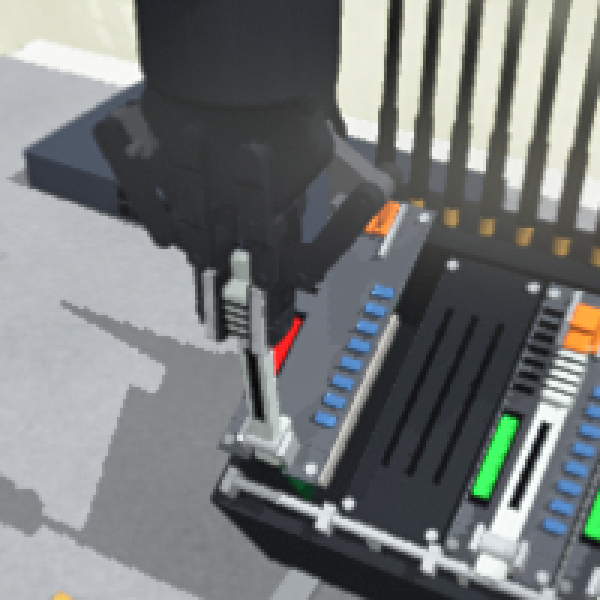

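The blade is coming out with the lever: the red bar at (288,345) is about 47 mm out. The block is well held at (237,300) and the catch is still back. About 13 mm remains.

```bash
python3 -m handwheel '[0.03,0,-0.05,0, 0.03,0,-0.05,0, 0.025,0,-0.043,0, 0.015,0,-0.026,0, 0.01,0,-0.017,0, 0,0,0,0, 0,0,0,0, 0,0,0,0]';python3 go.py
```

```text
clock: 22.5
tcp_pos: [0.486, -0.0106, 0.3014]
orientation: [0.004, -0.015, 1.0, 0.0]
contact_force: [19.0, 4.7, 2.1]
gripper_width: 0.0152
gripper_force: 59.9
t 22.5 F chassis [19.1325  4.1376  2.1445] w 0.015171213309425124
tool x,z in chassis [-1.      0.0003 -0.0083] [ 0.0083  0.0006 -1.    ]
nub [ 0.647  -0.0062  0.2153] tcp-pt in chassis mm [-161.121     0.4263   86.1384]
grip [ 0.6179 -0.0071  0.1978] tcp-pt in chassis mm [-131.927     0.4263  103.5714]
```

```bash
python3 -m handwheel '[0.01,0,-0.017,0, 0.01,0,-0.017,0, 0.01,0,-0.017,0, 0.01,0,-0.017,0, 0,0,0,0, 0,0,0,0, 0,0,0,0, 0,0,0,0]';python3 go.py
```

```text
clock: 23.5
tcp_pos: [0.4826, -0.0106, 0.3031]
orientation: [0.003, -0.015, 1.0, -0.0]
contact_force: [31.4, 5.8, -33.3]
gripper_width: 0.0152
gripper_force: 60.1
t 23.5 F chassis [ 31.5345   4.8242 -33.2877] w 0.015239139480346246
tool x,z in chassis [-1.      0.0001 -0.0053] [ 0.0053 -0.0006 -1.    ]
nub [ 0.647  -0.0062  0.2153] tcp-pt in chassis mm [-164.4675    0.4974   87.8764]
grip [ 0.6179 -0.0071  0.1978] tcp-pt in chassis mm [-135.2735    0.4974  105.3094]
```

That is the end stop (45 N). Easing off, releasing and withdrawing upward.

```bash
python3 -m handwheel '[-0.01,0,0.02,0, 0,0,0,0, 0,0,0,0, 0,0,0,0, 0,0,0,0, 0,0,0,0, 0,0,0,0, 0,0,0,0]' 0; python3 -m handwheel '[0,0,-0.2,0, 0,0,-0.5,0, 0,0,-0.5,0, 0.3,0,-0.5,0, 0.5,0,0,0, 0.5,0,0,0, 0,0,0,0, 0,0,0,0]';python3 go.py; python3 - <<'E'
from prof import *
p,d=capture("side")
for c in("red","orange"):
  for ce,a,P in blobs("side",p,d,c,8):
    Q=(P-O)@R*1000
    if abs(np.median(Q[:,1])+10)<25: print(c,ce,a,np.median(Q,0),Q.max(0))
v,u=np.nonzero(d>0);Q=(pts("side",np.c_[u,v],d[v,u])-O)@R*1000;I=p[v,u].astype(int)
w=(I.min(1)>90)&(abs(Q[:,1]+20.7)<12)&(Q[:,2]>60)&(Q[:,0]<75)&(Q[:,0]>-80)
for b in range(66,200,6):
    m=w&(abs(Q[:,2]-b)<3)
    if m.sum()>2:print(b,m.sum(),"s",np.percentile(Q[m,0],[5,50,95]).round(1))
cv2.imwrite("pics/c9.png",cv2.resize(p[40:280,240:480],(600,600),interpolation=3)[:,:,::-1])
E
```

```text
clock: 24.5
tcp_pos: [0.4808, -0.0112, 0.3025]
orientation: [-0.0, -0.015, 1.0, -0.0]
contact_force: [0.2, 0.4, -0.6]
gripper_width: 0.0425
gripper_force: 0.0
clock: 25.5
tcp_pos: [0.4033, -0.0135, 0.4052]
orientation: [0.001, -0.015, 1.0, 0.0]
contact_force: [0.6, 0.3, 1.2]
gripper_width: 0.0428
gripper_force: 0.0
t 25.5 F chassis [0.6068 0.276  1.166 ] w 0.042820218283546416
tool x,z in chassis [-1.      0.0009 -0.0011] [ 0.0011  0.0004 -1.    ]
nub [ 0.647  -0.0062  0.2153] tcp-pt in chassis mm [-243.8387    0.0204  189.9407]
grip [ 0.6179 -0.0071  0.1978] tcp-pt in chassis mm [-214.6447    0.0204  207.3737]
red [332.6737 188.5789] 95 [10.0354 -1.9326 60.6238] [24.3044  4.5694 63.3735]
orange [359.5    150.1429] 14 [ 77.499  -21.3849  78.3778] [ 81.718  -16.9479  79.9855]
66 13 s [-55.6 -38.5  73.7]
72 37 s [-55.5 -53.4 -35. ]
78 87 s [-54.5 -50.2 -43.5]
84 30 s [-48.8 -47.6 -42.3]
90 27 s [-46.5 -45.3 -38.7]
96 22 s [-44.  -42.1 -36. ]
102 18 s [-41.6 -39.9 -34.5]
108 22 s [-39.7 -37.6 -31.8]
114 22 s [-37.4 -35.6 -29.1]
120 22 s [-35.1 -32.9 -28.4]
126 24 s [-32.3 -30.4 -23.8]
132 24 s [-30.2 -28.3 -21.6]
138 31 s [-27.7 -26.2 -22.5]
144 17 s [-25.8 -22.3 -17.3]
150 25 s [-28.5 -24.3 -13.6]
156 39 s [-27.2 -24.1 -12.6]
162 46 s [-26.  -23.2  -8.9]
168 46 s [-23.2 -20.5  -6.6]
174 122 s [-20.2 -14.5  -7.5]
180 50 s [-12.7  -7.7  -2. ]
186 38 s [-7.  -4.9 -1.5]
```

View pics/c9.png

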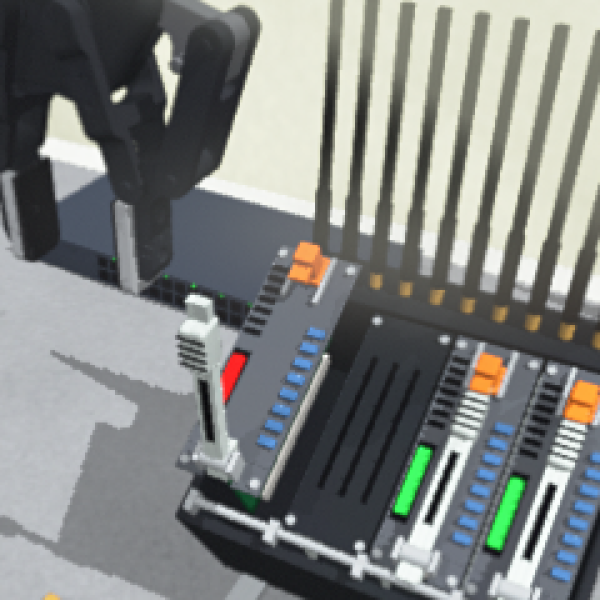

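The blade is out 60 mm. The lever measures about 1.19 rad (at (205,390)), the catch is back at (310,262), the other blades are shut, the antennas are upright and the robot is clear. Handing in.

```bash
python3 -c "
from rig import *
print(job_done())"
```

```text
the job is handed in; nothing more can be done
None
```

I parked the red-bar blade about 60 mm out at its end stop, catch fully back and lever at its stop (about 1.19 rad measured), with the healthy blades still shut and the antennas upright; I handed it in at about 25.5 s, after one grip slip on the lever that I re-gripped.

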